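Tighten the blender jar's blade nut to the first click

TASK

Tighten the blade nut on the upside-down glass blender jar: push the red-handled click wrench, which is already on the nut, clockwise as seen from above until it clicks once, stop at that first click, and let go of it with the wrench left in its first notch. Leave the plain dark-handled wrench on the blue plastic jar as it is.

Things in the scene. Friction and masses are not known exactly. Their poses are not given: they have to be found in the camera images.
- nut_axis (a point): Centre of the click wrench's round steel head (46 mm across, top 234 mm above the counter), on the upright turning axis of the glass jar's blade nut, 222 mm up, level with the wrench handle. The glass jar is upside down, fixed in a black stand 176 mm across; jar 140 mm across below, 120 mm at its black collar (collar top 195 mm up); its glass carrying handle is on the side away from the robot.
- click_grip (a point): Centre line of the click wrench's red handle, 150 mm from nut_axis, 222 mm up; moves with it. The wrench sticks out level, roughly towards the robot: steel neck 14 mm thick, then a round red handle 24 mm thick from 90 to 195 mm from the axis, free air around it. It swings level about nut_axis; clockwise from above = to the robot's left (+y) while it points at the robot.
- blade_nut (a joint): Nut angle, rad, growing clockwise from above. Starts at 0 to 0.35, turns easily (about 2 N at the red handle), stays where left, stops dead at 0.75 = tight; then the yellow tab on the grey disc under the wrench meets the yellow stripe on the black collar. The handle turns by this plus click_wrench.
- click_wrench (a joint): Clutch slip, rad: handle clockwise relative to the nut. About 0 until the nut is tight; then at about 5 N at the handle it gives, and past about 0.2 snaps on by itself into the first notch at 0.40: the first click (left earlier, it springs back). Pushed past about 0.6 it snaps to 0.80: second click, too tight. White pointer on the head: white dot 0, green first, red second click.
- plain_grip (a point): Centre line of the dark grey handle of the plain wrench on the upside-down blue jar, 150 mm from that wrench's axis, 222 mm up; same sizes as the click wrench. Not to be moved. The glass and the blue plastic jar may stand on either side.

How it is judged:
By the outcome, as a careful person would: the job done as asked, in the order asked, and still so for the second after the job is handed in, with the robot touching nothing.
It also fails if it takes over 45 s, if anything falls off the work surface, if the arm or the gripper's body presses on something with over 40 N, if the wrist force passes 120 N, or if a joint passes its speed limit or range.

ROBOT

A 6-joint arm with a two-finger parallel gripper is mounted at the origin on the work surface. World frame = base frame: x ahead of the robot, y to its left, z up, the work surface at z = 0. Lengths are in m, angles in rad, forces in N, time in s.
With the tool pointing down it reaches from about 0.375 to 0.9 m from the base axis. Payload 3.1 kg.
Tool frame: the origin (TCP) lies midway between the tips of the shut fingers; the grasp point (between the pads) lies 19 mm behind it (robot.grip_depth is the distance from the TCP to the grasp point, in m); z points along the fingers, y is the direction in which the jaws open and shut (so a half turn about z gives the same grasp; the last joint's range is limited). The gripper opens to 87 mm and grips with 3 to 60 N. Pads are 19 mm wide; open, the fingers measure 117 mm over their backs; the gripper's body (75 mm by 190 mm) begins 51 mm behind the grasp point.
Start: joints at [-1.325, 0.527, 1.433, -0, 1.181, -0.178], TCP at [0.257, -0.57, 0.223] pointing down, gripper open.
Joint ranges: [-3.08, 3.08], [-0.75, 2.2], [0.22, 2.44], [-1.43, 4.57], [0, 2.65], [-2.85, 2.85]. Speed limits (rad/s): [2.79, 2.79, 3.14, 3.14, 3.14, 3.14].

INTERFACE

Orientations are given as a unit quaternion [x, y, z, w].
In Python, from rig import robot gives the robot as it stands.
- The arm moves only by the tool carry_out, never from a script. Its arguments are lists of equal length, an entry for each row: "dr": the turn, a rotation vector about the world's x, y, z in rad, a list of three; "translation": the shift along the world's x, y, z in cm, a list of three; "grip": the opening, from 0 (shut) to 1 (fully open). A call has 1 to 20 rows; each row is the pose to reach, as a shift and turn from the pose commanded when the call began; what a row does not reach only later rows make up. A row lasts 1/12 s, in which the tool goes at most 41.7 mm and 7.16 degrees, less where a joint would pass 70% of its speed; a pose out of reach is approached as far as the arm can. A call with a gripper value outside its range is refused whole. The fingers move at their own pace and stop on an object; "newtons" is the grip in N (left out, the last holds). Time passes only in rows, so rows that repeat a pose let the fingers close. It gives the time, the measured TCP pose, the force and the opening at its end, in the units of the state.
- robot.get_obs(): the state, without advancing time (a new reading comes with each control period).
- robot.camera(name): name is "scene" or "top" or "wrist"; returns a dict with "color" (480x640x3 uint8, blue, green, red), "camera_matrix" (3x3 intrinsics, pixels), "T" (4x4, takes a point from camera to world coordinates). Camera axes: x right, y down, z forward; pixel columns grow to the right and rows downward; lengths in m; the calibration is good to about 2 mm. The wrist camera is an equidistant fisheye: a pixel r from the principal point sees the ray r / f radians off the axis. A picture is of the moment at which its call begins. There is no depth.
- robot.hand_in(): hands the job in, once; it reports no verdict.
The state is a dict: "time": time; "q": joint angles; "joint_velocities": joint speeds; "joint_torque": joint torques, N m; "position": TCP position; "tool_rot": TCP orientation; "ft_force": force on the tool from outside, world axes, zero at the start; "moment": the same for the moment, N m; "grip_width": finger opening in m.
Only numpy, scipy, OpenCV 4.12 (cv2) and the standard library are available. Lean on these libraries where they do the work, as an engineer would, in place of code of your own. Each camera call takes 0.05 s, during which the arm holds its last target. There are 200 camera calls.

## Working session

There is one attempt and no reset: what is moved stays moved. The work goes in short steps, Python scripts to look and compute and a tool call to move; the robot and the scene stay as the last step left them, time stands still between calls to the robot, and variables do not carry over. Pictures are saved under pics/ and viewed, about 8 in all and at most 12, crops included, and the job is handed in when it is done.

Besides the shell and the picture viewer there is one more tool, called as name(argument=value, ...) on one line, values as JSON. carry_out: Moves the arm, as the interface text tells. Its arguments: {"type":"object","properties":{"dr":{"type":"array"},"translation":{"type":"array"},"grip":{"type":"array"},"newtons":{"type":"number"}},"required":["dr","translation","grip"]}

```bash
mkdir -p pics; ls; python3 - <<'E'
from rig import robot
import cv2
for n in ("scene","top"):
    c=robot.camera(n); cv2.imwrite(f"pics/{n}0.png",c["color"]); print(n,c["camera_matrix"].tolist(),c["T"].round(4).tolist())
o=robot.get_obs(); print(o)
E
```

```text
pics
scene [[617.9522383194545, 0.0, 311.60207694581123], [0.0, 617.9522383194545, 248.57076150460642], [0.0, 0.0, 1.0]] [[0.6109, 0.5617, -0.5579, 1.1593], [0.7915, -0.448, 0.4157, -0.5072], [-0.0165, -0.6955, -0.7183, 1.0407], [0.0, 0.0, 0.0, 1.0]]
top [[561.4520620338785, 0.0, 321.34085456035194], [0.0, 561.4520620338785, 239.63557898315443], [0.0, 0.0, 1.0]] [[0.0269, -0.991, 0.1314, 0.3923], [-0.9996, -0.0262, 0.0067, -0.0431], [-0.0032, -0.1316, -0.9913, 1.423], [0.0, 0.0, 0.0, 1.0]]
{'time': 0.1, 'q': array([-1.32544118e+00,  5.28390828e-01,  1.43378108e+00,  4.48952008e-05,
        1.18142093e+00, -1.78460738e-01]), 'joint_velocities': array([-0.00170323, -0.0002895 , -0.00192088,  0.00090575, -0.00117676,
        0.00041054]), 'joint_torque': array([ 1.37433594e-04, -4.40984738e+01, -1.77150822e+01,  6.34933007e-02,
        5.34202263e-02, -3.15999250e-05]), 'position': array([ 0.25692212, -0.56901777,  0.22165648]), 'tool_rot': array([ 9.77632713e-01,  2.10317089e-01, -1.26967290e-05, -1.00022254e-03]), 'ft_force': array([-1.16993972, -0.52772367,  0.81737281]), 'moment': array([-0.01844852, -0.02398198, -0.00591519]), 'grip_width': 0.08693182147971283}
```

View pics/scene0.png

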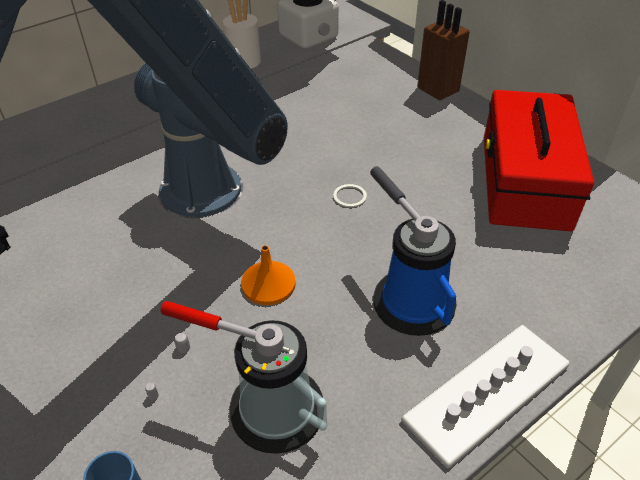

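View pics/top0.png

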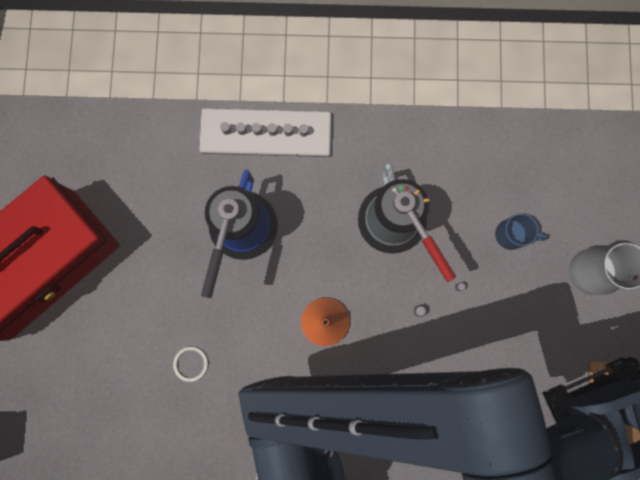

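The scene view has the glass jar's head at about (268,337) and the red handle from (165,308) to (218,322). In the top view the head is at (405,202) and the red handle runs from (426,239) to (452,278). The plain wrench is well to the left (+y). Next I'll measure positions.

```bash
cat > h.py <<'E'
import numpy as np, cv2
def plane(c,uv,z):
    K,T=c["camera_matrix"],c["T"]
    d=T[:3,:3]@np.linalg.solve(K,[uv[0],uv[1],1.]); o=T[:3,3]
    return o+d*(z-o[2])/d[2]
def red(img,roi):
    h=cv2.cvtColor(img,cv2.COLOR_BGR2HSV); m=cv2.inRange(h,(0,190,70),(5,255,255))|cv2.inRange(h,(175,190,70),(180,255,255))
    k=np.zeros_like(m); x0,y0,x1,y1=roi; k[y0:y1,x0:x1]=255; m&=k
    n,l,s,ce=cv2.connectedComponentsWithStats(m); i=1+np.argmax(s[1:,4]); return cv2.minAreaRect(np.argwhere(l==i)[:,::-1].astype(np.float32)),ce[i]
E
python3 - <<'E'
from rig import robot
from h import *
for n,roi,hd,tip in (("scene",(140,280,235,340),(268.5,334),(165,308)),("top",(410,220,480,300),(404.5,202),(452,278))):
    c=robot.camera(n); im=c["color"]; r,ce=red(im,roi)
    P=plane(c,ce,.222); H=plane(c,hd,.234)
    print(n,r,"handle mid",P.round(4),"head",H.round(4),"dist",np.linalg.norm((P-H)[:2]).round(4),"ang",np.degrees(np.arctan2(*(P-H)[[1,0]])))
    x,y=(int(v) for v in hd); cr=im[y-45:y+45,x-60:x+60]; cv2.imwrite(f"pics/{n}_c.png",cv2.resize(cr,None,fx=4,fy=4,interpolation=cv2.INTER_CUBIC))
a=cv2.imread("pics/scene_c.png");b=cv2.imread("pics/top_c.png");cv2.imwrite("pics/c.png",np.vstack([a,b])[:, :][:720] if 0 else cv2.resize(np.hstack([a,b]),(800,300)))
E
```

```text
scene ((190.0233612060547, 314.6375732421875), (59.97929382324219, 14.100541114807129), 16.927513122558594) handle mid [ 0.5181 -0.2876  0.222 ] head [ 0.6407 -0.2111  0.234 ] dist 0.1445 ang -148.02486917819658Traceback (most recent call last):
  File "<stdin>", line 4, in <module>
  File "h.py", line 9, in red
    n,l,s,ce=cv2.connectedComponentsWithStats(m); i=1+np.argmax(s[1:,4]); return cv2.minAreaRect(np.argwhere(l==i)[:,::-1].astype(np.float32)),ce[i]
                                                      ~~~~~~~~~^^^^^^^^^
    return _wrapfunc(a, 'argmax', axis=axis, out=out, **kwds)
    return bound(*args, **kwds)
ValueError: attempt to get argmax of an empty sequence
```

```bash
sed -i 's/(0,190,70),(5/(0,140,60),(6/; s/(175,190,70)/(173,140,60)/' h.py
python3 - <<'E'
from rig import robot
from h import *
for n,roi,hd in (("scene",(140,280,235,340),(268.5,334)),("top",(410,220,480,300),(404.5,202))):
    c=robot.camera(n); im=c["color"]; r,ce=red(im,roi)
    P=plane(c,ce,.222); H=plane(c,hd,.234)
    print(n,r,"handle mid",P.round(4),"head",H.round(4),"dist",np.linalg.norm((P-H)[:2]).round(4),"ang",np.degrees(np.arctan2(*(P-H)[[1,0]])))
    x,y=(int(v) for v in hd); cr=im[y-45:y+45,x-60:x+60]; cv2.imwrite(f"pics/{n}_c.png",cv2.resize(cr,None,fx=4,fy=4,interpolation=cv2.INTER_CUBIC))
a=cv2.imread("pics/scene_c.png");b=cv2.imread("pics/top_c.png");cv2.imwrite("pics/c.png",cv2.resize(np.hstack([a,b]),(800,300)))
E
```

```text
scene ((190.284423828125, 314.8853454589844), (61.205101013183594, 14.367395401000977), 16.699243545532227) handle mid [ 0.5183 -0.2875  0.222 ] head [ 0.6407 -0.2111  0.234 ] dist 0.1443 ang -148.0011054264279
top ((438.3348388671875, 258.68426513671875), (47.87859344482422, 8.95945930480957), 58.570438385009766) handle mid [ 0.5172 -0.287   0.222 ] head [ 0.6364 -0.212   0.234 ] dist 0.1408 ang -147.82991266101445
```

View pics/c.png

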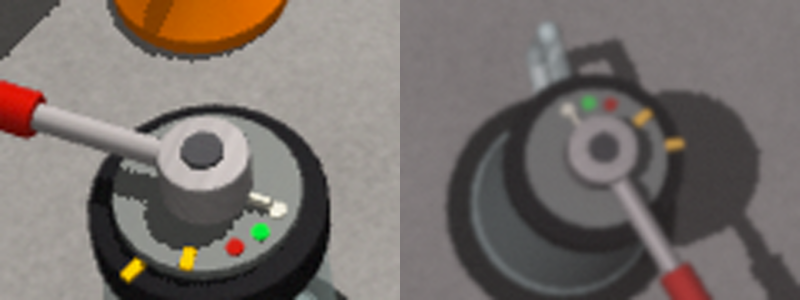

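The crop shows the pointer at the white dot and the yellow tab about 35° short of the collar stripe. Now I'll measure the remaining nut angle and plan the arc.

```bash
cat >> h.py <<'E'
def yellow(c,roi,A):
    h=cv2.cvtColor(c["color"],cv2.COLOR_BGR2HSV); m=cv2.inRange(h,(15,110,100),(32,255,255)); x0,y0,x1,y1=roi
    k=np.zeros_like(m); k[y0:y1,x0:x1]=255; n,l,s,ce=cv2.connectedComponentsWithStats(m&k)
    for i in range(1,n):
        if s[i,4]>5: p=plane(c,ce[i],.197); d=(p-A)[:2]; print("yellow",ce[i].round(1),"r",np.hypot(*d).round(4),"brg",np.degrees(np.arctan2(d[1],d[0])).round(1))
E
python3 - <<'E'
from rig import robot
from h import *
A=np.array([.639,-.2115,.222])
yellow(robot.camera("scene"),(228,340,310,390),A); yellow(robot.camera("top"),(370,170,440,230),A)
r=np.radians
for b in (212,190,178,165,160,155):
    u=np.array([np.cos(r(b)),np.sin(r(b))]); t=np.array([u[1],-u[0]]); print(b,"finger contact tcp",(A[:2]+.15*u-.027*t).round(4),"minus start cm",((A[:2]+.15*u-.027*t-robot.get_obs()["position"][:2])*100).round(1))
E
```

```text
yellow [264. 366.] r 0.0376 brg -47.8
yellow [247.1 369.4] r 0.0546 brg -75.3
yellow [416.6 191.8] r 0.0434 brg -48.4
yellow [426.1 199.6] r 0.055 brg -77.6
212 finger contact tcp [ 0.5261 -0.3139] minus start cm [26.9 25.6]
190 finger contact tcp [ 0.496  -0.2641] minus start cm [23.9 30.5]
178 finger contact tcp [ 0.4881 -0.2332] minus start cm [23.1 33.6]
165 finger contact tcp [ 0.4871 -0.1988] minus start cm [23.  37.1]
160 finger contact tcp [ 0.4888 -0.1856] minus start cm [23.2 38.4]
155 finger contact tcp [ 0.4916 -0.1726] minus start cm [23.5 39.7]
```

carry_out(translation=[[0,0,4],[0,0,8],[2,2,10],[5,4,10],[8,7,10],[11,9,10],[14,12,10],[17,14,10],[20,17,10],[23,19,10],[25.5,21.5,10],[27.5,23,10],[28.2,23.4,10],[28.2,23.4,10],[28.2,23.4,8],[28.2,23.4,6],[28.2,23.4,6],[28.2,23.4,6]], dr=[[0,0,0],[0,0,0],[0,0,0],[0,0,0],[0,0,0],[0,0,0],[0,0,0],[0,0,0],[0,0,0],[0,0,0],[0,0,0],[0,0,0],[0,0,0],[0,0,0.07],[0,0,0.14],[0,0,0.14],[0,0,0.14],[0,0,0.14]], grip=[0,0,0,0,0,0,0,0,0,0,0,0,0,0,0,0,0,0], newtons=10)

```text
time: 1.9
position: [0.538, -0.3357, 0.2815]
tool_rot: [0.961, 0.278, -0.001, -0.001]
ft_force: [0.7, 0.9, 0.5]
grip_width: 0.0002
```

```bash
python3 - <<'E'
from rig import robot
import cv2
o=robot.get_obs(); print(o["position"],o["tool_rot"],o["ft_force"],o["q"],o["grip_width"],o["time"])
cv2.imwrite("pics/s1.png",robot.camera("scene")["color"])
E
```

```text
[ 0.53804683 -0.33572515  0.28151239] [ 0.96064991  0.27775754 -0.00096348 -0.00125   ] [0.70553949 0.92310458 0.48177993] [-7.33633396e-01  4.84901406e-01  1.33584364e+00 -3.28097952e-04
  1.32398799e+00  2.74324856e-01] 0.00015259555177474455 1.9
```

View pics/s1.png

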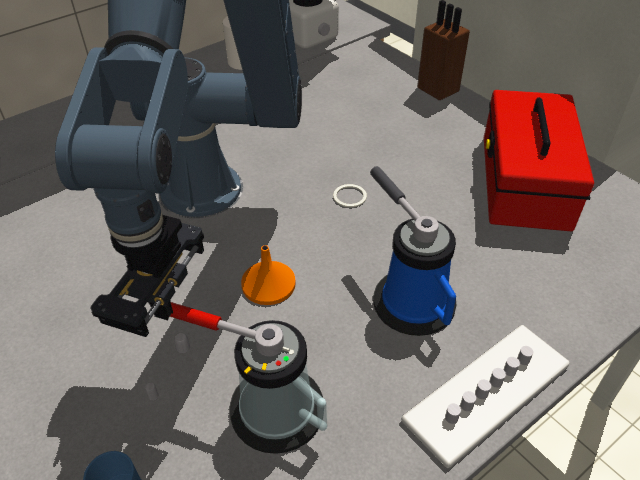

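The gripper is above the right (−y) side of the red handle and clear of it, with the handle visible at (170–218, 308–322). Next I'll descend and move up to first contact.

carry_out(translation=[[0,0,-2],[0,0,-4],[0,0,-6],[0,0,-7.8],[0,0,-7.8],[-0.5,0.8,-7.8],[-0.9,1.5,-7.8],[-1.3,2.1,-7.8],[-1.7,2.7,-7.8],[-1.7,2.7,-7.8]], dr=[[0,0,0],[0,0,0],[0,0,0],[0,0,0],[0,0,0],[0,0,0],[0,0,0],[0,0,0],[0,0,0],[0,0,0]], grip=[0,0,0,0,0,0,0,0,0,0])

```text
time: 2.78
position: [0.5216, -0.3075, 0.206]
tool_rot: [0.96, 0.279, 0.0, 0.001]
ft_force: [-0.6, -0.2, -0.1]
grip_width: 0.0003
```

```bash
python3 - <<'E'
from rig import robot
from h import *
c=robot.camera("scene"); cv2.imwrite("pics/s2.png",cv2.resize(c["color"][200:440,60:380],(800,600)))
print(robot.get_obs()["ft_force"],robot.get_obs()["position"])
E
```

```text
[ 0.76734554 -0.46163188 -0.10365057] [ 0.52196715 -0.3080407   0.20579129]
```

View pics/s2.png

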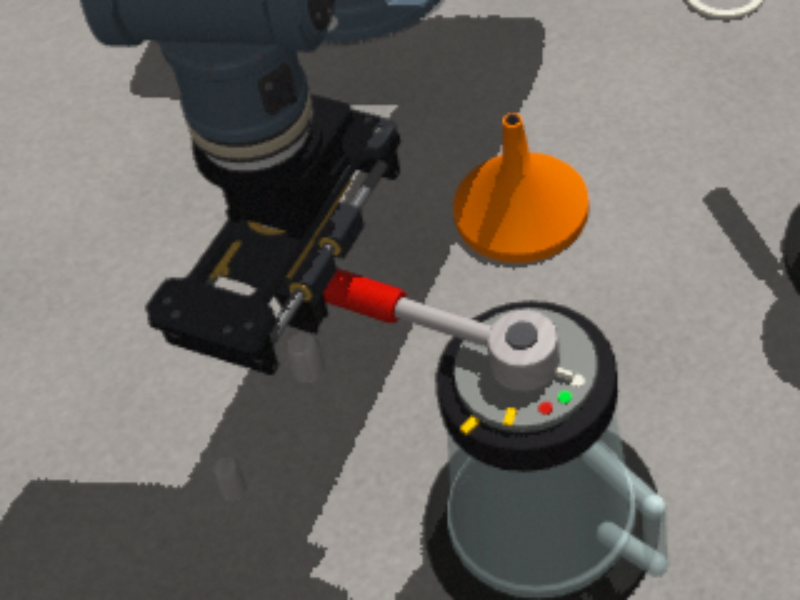

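No visible motion yet; the tab, pointer and stripe are unchanged, and the finger is at or nearly at the handle. Next I'll sweep the arc to just before tight.

carry_out(translation=[[0,0,-0.3],[-0.3,0.4,-0.3],[-0.6,0.8,-0.3],[-0.8,1.1,-0.3],[-1.0,1.4,-0.3],[-1.2,1.7,-0.3],[-1.4,2.0,-0.3],[-1.55,2.3,-0.3],[-1.7,2.6,-0.3],[-1.9,2.95,-0.3],[-2.05,3.3,-0.3],[-2.2,3.6,-0.3],[-2.35,3.95,-0.3],[-2.5,4.3,-0.3],[-2.6,4.6,-0.3],[-2.7,4.9,-0.3],[-2.8,5.2,-0.3],[-2.8,5.2,-0.3],[-2.8,5.2,-0.3]], dr=[[0,0,0],[0,0,-0.03],[0,0,-0.07],[0,0,-0.09],[0,0,-0.12],[0,0,-0.14],[0,0,-0.16],[0,0,-0.19],[0,0,-0.21],[0,0,-0.23],[0,0,-0.26],[0,0,-0.28],[0,0,-0.3],[0,0,-0.33],[0,0,-0.35],[0,0,-0.37],[0,0,-0.39],[0,0,-0.39],[0,0,-0.39]], grip=[0,0,0,0,0,0,0,0,0,0,0,0,0,0,0,0,0,0,0])

```text
time: 4.42
position: [0.4934, -0.256, 0.2014]
tool_rot: [0.996, 0.087, -0.001, -0.001]
ft_force: [0.9, -0.0, 0.0]
grip_width: 0.0004
```

```bash
python3 - <<'E'
from rig import robot
from h import *
c=robot.camera("scene"); cv2.imwrite("pics/s3.png",cv2.resize(c["color"][200:440,60:380],(800,600)))
A=np.array([.639,-.2115,.222]); yellow(c,(228,340,310,395),A)
print(robot.get_obs()["ft_force"],robot.get_obs()["position"])
E
```

```text
yellow [254.6 363.2] r 0.0385 brg -72.7
yellow [247.1 369.4] r 0.0546 brg -75.3
[ 0.32939532 -0.09387063  0.94824539] [ 0.49336929 -0.2560245   0.2013381 ]
```

View pics/s3.png

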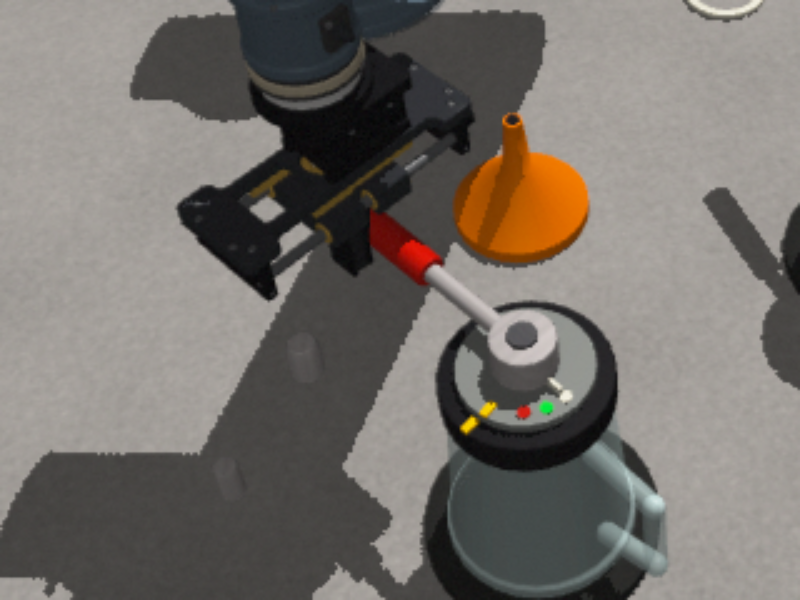

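Nut is about 2.6° short of tight, the pointer is still on the white dot, and the contact offset of 27 mm is confirmed. I'll push slowly to about 0.17 rad of slip and check.

carry_out(translation=[[-0.1,0.3,0],[-0.2,0.6,0],[-0.28,0.85,0],[-0.35,1.1,0],[-0.4,1.35,0],[-0.46,1.6,0],[-0.5,1.8,0],[-0.54,2.0,0],[-0.58,2.2,0],[-0.6,2.4,0],[-0.62,2.6,0],[-0.64,2.75,0],[-0.66,2.9,0],[-0.67,3.0,0],[-0.67,3.0,0],[-0.67,3.0,0]], dr=[[0,0,-0.02],[0,0,-0.04],[0,0,-0.06],[0,0,-0.07],[0,0,-0.09],[0,0,-0.11],[0,0,-0.12],[0,0,-0.14],[0,0,-0.15],[0,0,-0.16],[0,0,-0.17],[0,0,-0.18],[0,0,-0.19],[0,0,-0.2],[0,0,-0.2],[0,0,-0.2]], grip=[0,0,0,0,0,0,0,0,0,0,0,0,0,0,0,0])

```text
time: 5.8
position: [0.4875, -0.2268, 0.2016]
tool_rot: [1.0, -0.013, 0.0, 0.0]
ft_force: [1.8, -4.1, -0.6]
grip_width: -0.0001
```

```bash
python3 - <<'E'
from rig import robot
from h import *
c=robot.camera("scene"); cv2.imwrite("pics/s4.png",cv2.resize(c["color"][200:440,60:380],(800,600)))
A=np.array([.639,-.2115,.222]); yellow(c,(228,340,310,395),A)
print(robot.get_obs()["ft_force"],robot.get_obs()["position"])
E
```

```text
yellow [251.9 361.7] r 0.039 brg -80.6
yellow [247.  369.5] r 0.0548 brg -75.4
[ 2.17124165 -3.62212197 -0.07475781] [ 0.48748651 -0.22676621  0.20159543]
```

View pics/s4.png

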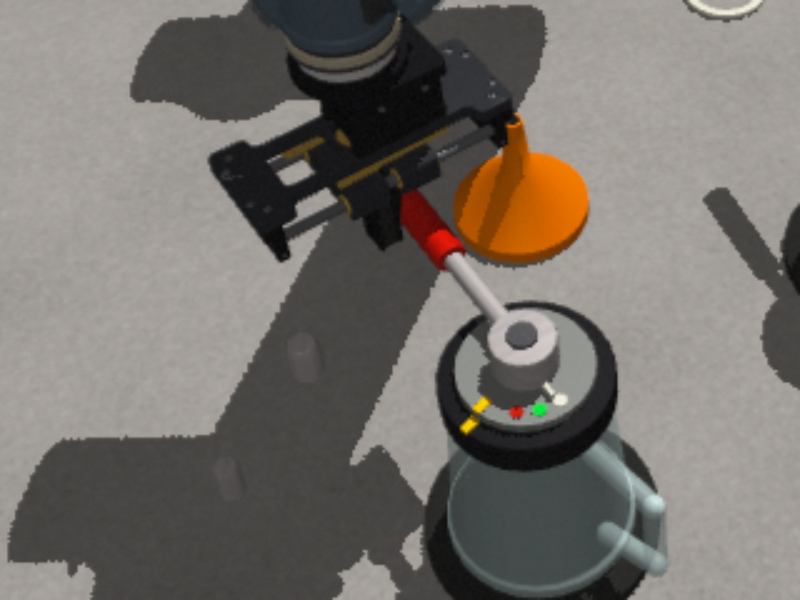

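The tab is in line with the stripe, the force is about 4.5 N and the pointer is still near white. The nut is tight and the clutch is just starting to give. I'll keep going in small steps.

carry_out(translation=[[-0.02,0.2,0],[-0.03,0.4,0],[-0.04,0.6,0],[-0.05,0.8,0],[-0.05,1.0,0],[-0.05,1.2,0],[-0.05,1.4,0],[-0.05,1.6,0],[-0.05,1.8,0],[-0.05,1.8,0]], dr=[[0,0,-0.01],[0,0,-0.03],[0,0,-0.04],[0,0,-0.05],[0,0,-0.07],[0,0,-0.08],[0,0,-0.09],[0,0,-0.11],[0,0,-0.12],[0,0,-0.12]], grip=[0,0,0,0,0,0,0,0,0,0])

```text
time: 6.68
position: [0.4858, -0.2069, 0.2012]
tool_rot: [0.997, -0.073, -0.001, -0.001]
ft_force: [0.3, -0.5, 0.6]
grip_width: 0.0004
```

```bash
python3 - <<'E'
from rig import robot
from h import *
c=robot.camera("scene"); cv2.imwrite("pics/s5.png",cv2.resize(c["color"][220:420,100:380],(800,571),interpolation=cv2.INTER_CUBIC))
A=np.array([.639,-.2115,.222]); yellow(c,(228,340,310,395),A)
print(robot.get_obs()["ft_force"],robot.get_obs()["position"])
E
```

```text
yellow [251.9 361.7] r 0.039 brg -80.6
yellow [247.  369.5] r 0.0548 brg -75.4
[ 0.50710285 -0.19141115 -0.44274472] [ 0.48574598 -0.2070512   0.20113553]
```

View pics/s5.png

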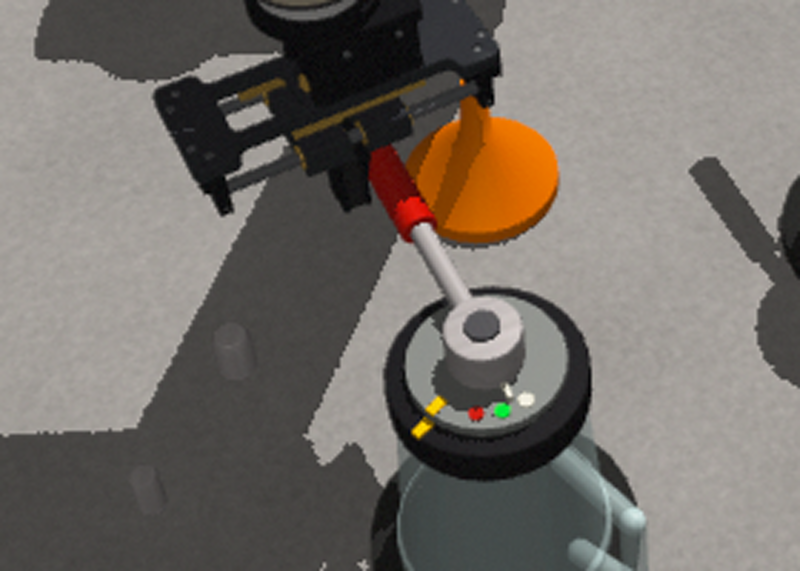

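The pointer is midway between white and green, so slip is about 0.2 and the force is near zero: it sits at the crest, not clicked yet. I'll nudge it a few mm further.

carry_out(translation=[[0,0.2,0],[0.02,0.4,0],[0.04,0.6,0],[0.05,0.8,0],[0.05,0.8,0],[0.05,0.8,0],[0.05,0.8,0]], dr=[[0,0,-0.01],[0,0,-0.03],[0,0,-0.04],[0,0,-0.05],[0,0,-0.05],[0,0,-0.05],[0,0,-0.05]], grip=[0,0,0,0,0,0,0])

```text
time: 7.32
position: [0.4874, -0.2007, 0.2016]
tool_rot: [0.995, -0.098, 0.0, -0.0]
ft_force: [-0.9, 0.6, 0.0]
grip_width: 0.0006
```

```bash
python3 - <<'E'
from rig import robot
from h import *
c=robot.camera("scene"); cv2.imwrite("pics/s6.png",cv2.resize(c["color"][220:420,100:380],(800,571),interpolation=cv2.INTER_CUBIC))
print(robot.get_obs()["ft_force"],robot.get_obs()["position"])
E
```

```text
[ 0.44469851 -0.04963198 -0.50272575] [ 0.48737975 -0.20071258  0.2015673 ]
```

View pics/s6.png

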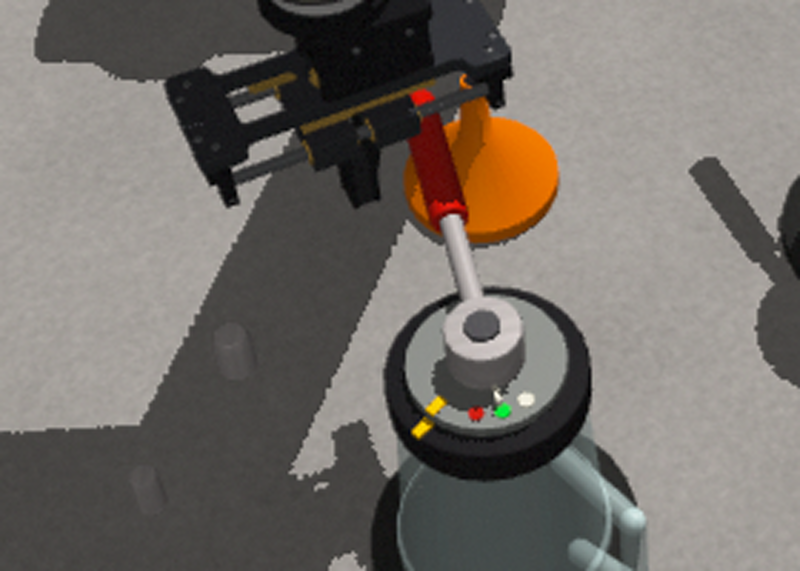

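It snapped: the pointer is on the green dot and the handle stands clear of the finger. I'll back off and lift away.

carry_out(translation=[[-0.2,-1,0],[-0.5,-2.5,0],[-1,-4,0],[-1.3,-5.5,0],[-1.5,-6.5,0],[-1.5,-6.5,3],[-1.5,-6.5,6],[-1.5,-6.5,9],[-1.5,-9.5,11],[-1.5,-12.5,12],[-1.5,-15.5,12],[-1.5,-18,12],[-1.5,-18,12],[-1.5,-18,12]], dr=[[0,0,0],[0,0,0],[0,0,0],[0,0,0],[0,0,0],[0,0,0],[0,0,0],[0,0,0],[0,0,0],[0,0,0],[0,0,0],[0,0,0],[0,0,0],[0,0,0]], grip=[0,0,0,0,0,0,0,0,0,0,0,0,0,0])

```text
time: 8.53
position: [0.4717, -0.3821, 0.321]
tool_rot: [0.995, -0.099, -0.0, -0.0]
ft_force: [-0.3, 0.5, -0.0]
grip_width: 0.0008
```

```bash
python3 - <<'E'
from rig import robot
from h import *
c=robot.camera("scene"); cv2.imwrite("pics/s7.png",cv2.resize(c["color"][120:420,100:500],(800,600),interpolation=cv2.INTER_CUBIC))
print(robot.get_obs()["ft_force"],robot.get_obs()["position"],robot.get_obs()["time"])
a=cv2.imread("pics/scene0.png")[160:270,365:450];print("plain wrench diff",np.abs(a.astype(int)-c["color"][160:270,365:450]).mean())
E
```

```text
[ 0.26128864  0.42846042 -0.19915749] [ 0.47174587 -0.38071128  0.32095372] 8.5833
plain wrench diff 1.0320142602495543
```

View pics/s7.png

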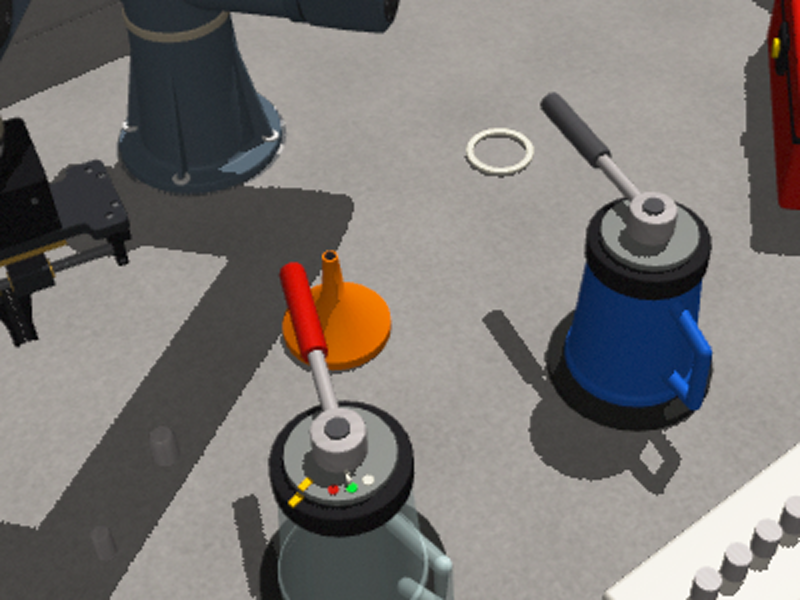

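The pointer is on green at about (350,485), the yellow tab meets the stripe at about (300,490), the plain wrench is unmoved, and the arm is clear. I'll hand in.

```bash
python3 -c "
from rig import robot
print(robot.hand_in())"
```

```text
the job is handed in; nothing more can be done
None
```

The blade nut is tight, and the click wrench was left in its first notch after a single click. I pushed the red handle clockwise with the shut fingers until the nut stopped, then in small steps until the clutch snapped. After that I backed away, lifted clear and handed in at about 8.6 s.

- **Notch:** in the last picture the white pointer is on the green dot, with the gripper well clear of the wrench.
- **Nut:** the yellow tab looks lined up with the collar stripe. My computed bearings differ by about 5° (tab −80.6°, stripe −75.4°). I put that down to my assumed heights and axis position, because the tab did not move at all once the clutch began to slip.
- **Plain wrench:** it looks the same as in the first picture, with a mean pixel difference of about 1.
- **Forces:** the readings I took while pushing were at most about 4.5 N; the wrist read near zero at the end.

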